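Make up a mint-tea tray and a seasoning tray

TASK

Make up two trays: on the blue one, for mint tea, stand the tea glass and the black-capped jar of green mint on the two round mats and lay the teaspoon lengthwise on the long mat; on the pale wooden one, for seasoning, stand the white-capped salt shaker and the red-capped spice jar on the two round mats. Each round mat takes one thing, centred and upright, either way round. Let nothing topple, let go of everything, and leave the matchbox and the stove lighter where they are.

Things in the scene. Friction and masses are not known exactly. Their poses are not given: they have to be found in the camera images.
- blue_tray: Blue tray, fixed, flat, 116 (x) x 190 (y) x 8 mm; a bar 10 mm high along each short end, long sides open. Origin: centre of underside; +x roughly away from the robot. Flush on its top (z 8 mm): two round grey mats, 68 mm across, at x +18, y +42 and -42 mm; a long mat 38 x 150 mm, length along y, centred at x -36.5, y 0. Lay the spoon first: tall things on the round mats leave little room.
- wood_tray: Pale wooden tray, fixed, flat, 116 (x) x 190 (y) x 8 mm; a bar 10 mm high along each short end, long sides open. Origin: centre of underside; +x roughly away from the robot. Flush on its top (z 8 mm): two round grey mats, 68 mm across, at x +18, y +42 and -42 mm; a long mat 38 x 150 mm, length along y, centred at x -36.5, y 0. Its long mat is not used.
- salt: Glass shaker with a white cap and white contents, 42 mm diameter, 80 mm tall (cap, 35 mm across, from 60 mm up). Starts upright on the worktop. Origin: centre of its underside; z up along it.
- red_jar: Spice jar with a red screw cap and reddish contents, 43 mm diameter, 96 mm tall (cap from 78 mm up). Starts upright near the front of the worktop. Origin: centre of its underside; z up along it.
- mint_jar: Spice jar with a black screw cap and green contents, 43 mm diameter, 96 mm tall (cap from 78 mm up). Starts upright near the front of the worktop. Origin: centre of its underside; z up along it.
- glass: Empty clear tulip-shaped tea glass, solid to the fingers, 58 mm diameter at the rim and 90 mm tall. Starts upright, mouth up, among the jars near the front of the worktop (not the glass at the back wall); can be gripped across its outside at mid height, where it is at most 58 mm wide. Origin: centre of its underside; z up along it.
- spoon: Steel teaspoon lying flat, 128 mm long (along its y), at most 26 mm wide (x), 10 mm high; 18 g. Origin: middle of its length and width, at its underside. Grip it across x at the middle of its length. Starts between the standing things, its length pointing roughly away from the robot.
- matches: Bystander: yellow matchbox lying flat, 36 x 54 x 15 mm, behind the work. Origin: centre of its underside. Leave it alone.
- lighter: Bystander: long-nosed stove lighter with a red body, 30 x 197 x 19 mm, lying along y behind the work. Origin: centre of its underside. Leave it alone. Above it hangs the wall cabinet, from x = 0.63 m on, 0.58 m above the worktop: an arm swinging outward can strike it.

How it is judged:
At the end, for the whole second after the job is handed in: Glass and mint jar on the blue tray's round mats, salt and red jar on the wooden tray's (either way round): within 12 mm in tray x and y, 4 mm in z, tilt under 0.1 rad. Spoon on the blue tray's long mat: within 12 mm across, 15 mm along, 5 mm in z, 0.2 rad. All at rest (((x of glass in the frame of blue_tray between 0.006 and 0.03 m and y of glass in the frame of blue_tray between 0.03 and 0.054 m and z of glass in the frame of blue_tray between 0.004 and 0.012 m and x of mint_jar in the frame of blue_tray between 0.006 and 0.03 m and y of mint_jar in the frame of blue_tray between -0.054 and -0.03 m and z of mint_jar in the frame of blue_tray between 0.004 and 0.012 m) or (x of glass in the frame of blue_tray between 0.006 and 0.03 m and y of glass in the frame of blue_tray between -0.054 and -0.03 m and z of glass in the frame of blue_tray between 0.004 and 0.012 m and x of mint_jar in the frame of blue_tray between 0.006 and 0.03 m and y of mint_jar in the frame of blue_tray between 0.03 and 0.054 m and z of mint_jar in the frame of blue_tray between 0.004 and 0.012 m)) and ((x of salt in the frame of wood_tray between 0.006 and 0.03 m and y of salt in the frame of wood_tray between 0.03 and 0.054 m and z of salt in the frame of wood_tray between 0.004 and 0.012 m and x of red_jar in the frame of wood_tray between 0.006 and 0.03 m and y of red_jar in the frame of wood_tray between -0.054 and -0.03 m and z of red_jar in the frame of wood_tray between 0.004 and 0.012 m) or (x of salt in the frame of wood_tray between 0.006 and 0.03 m and y of salt in the frame of wood_tray between -0.054 and -0.03 m and z of salt in the frame of wood_tray between 0.004 and 0.012 m and x of red_jar in the frame of wood_tray between 0.006 and 0.03 m and y of red_jar in the frame of wood_tray between 0.03 and 0.054 m and z of red_jar in the frame of wood_tray between 0.004 and 0.012 m)) and x of spoon in the frame of blue_tray between -0.0485 and -0.0245 m and y of spoon in the frame of blue_tray between -0.015 and 0.015 m and z of spoon in the frame of blue_tray between 0.003 and 0.013 m and angle between the y axis of spoon and the y axis of blue_tray, either way round below 0.2 rad and angle between spoon's own z axis and vertical below 0.15 rad and angle between each of salt, red_jar, mint_jar, glass's own z axis and vertical below 0.1 rad and linear speed of each of salt, red_jar, mint_jar, glass, spoon below 0.02 m/s); the robot touches nothing.
It fails at once if the glass, the shaker or a jar topples (tilt over 0.7 rad) (angle between any of salt, red_jar, mint_jar, glass's own z axis and vertical above 0.7 rad).
It fails at once if the matchbox or the lighter is moved by more than 30 mm (distance of any of matches, lighter from where it was at the start of the episode above 0.03 m).
It also fails if it takes over 120 s, if anything falls off the work surface, if the arm or the gripper's body presses on something with over 40 N, if the wrist force passes 120 N, or if a joint passes its speed limit or range.

ROBOT

A 7-joint arm with a two-finger parallel gripper is mounted at the origin on a cart in front of the work surface, level with it; the furniture and walls round the work are solid. World frame = base frame: x ahead of the robot, y to its left, z up, the work surface at z = 0. Lengths are in m, angles in rad, forces in N, time in s.
With the tool pointing down it reaches from about 0.425 to 0.95 m from the base axis. Payload 16.7 kg.
Tool frame: the origin (TCP) lies between the finger pads; the fingertips stand 22 mm ahead of it and the grasp point (between the pads) lies 3 mm ahead of it; z points along the fingers, y is the line along which they close (so a half turn about z gives the same grasp; the last joint's range is limited). The gripper opens to 94 mm and grips with 3 to 60 N. Pads are 16 mm wide; open, the fingers measure 119 mm over their backs; the gripper's body (75 mm by 177 mm) begins 78 mm behind the grasp point.
Start: joints at [-1.254, 0.426, 0.074, 1.606, -0.034, 1.111, -0.067], TCP at [0.303, 0.603, 0.227] pointing down, gripper open.
Joint ranges: [-2.85, 2.85], [-0.5, 2.14], [-1.23, 1.37], [0.21, 2.46], [-1.02, 4.16], [0.16, 2.05], [-2.73, 2.73]. Speed limits (rad/s): [1.89, 1.89, 2.39, 2.39, 3.01, 3.01, 3.01].

INTERFACE

Orientations are given as a unit quaternion [w, x, y, z].
In Python, from bench import telemetry, optics, env gives the robot as it stands. The module is installed in compiled form; this text tells all that it offers.
- The arm moves only by the tool step_hand, called after "Request:" as name(argument=value, ...), one argument or row to a line, values as JSON. Schema: {"type":"object","properties":{"deltas":{"type":"array","items":{"type":"object","properties":{"jaw":{"type":"number"},"pos":{"type":"array","items":{"type":"number"},"minItems":3,"maxItems":3},"rot":{"type":"array","items":{"type":"number"},"minItems":3,"maxItems":3}},"additionalProperties":false,"required":["jaw"]},"minItems":1,"maxItems":8},"squeeze":{"type":"number"},"only":{"type":"string"},"quiet":{"type":"boolean"},"lines":{"type":"string"}},"required":["deltas"],"additionalProperties":false}. deltas is a list of rows, 1 to 8 of them, each an object with the fields jaw (the opening from 0.0 (shut) to 1.0 (fully open)), pos (a list: dx, dy, dz in shares of the most that a row can go, 1 being 62.5 mm), rot (a list: a rotation vector rx, ry, rz in shares of 2 pi rad (1.0 is 2 pi rad)); a field left out counts as zero (the opening has to be given); each row shifts and turns the commanded pose from where the row before left it, along the tool's axes as they then stand; what a row does not reach is not made up. A row lasts 1/8 s, in which the tool goes at most 0.0625 m and 0.188 rad, less where a joint would pass 70% of its speed; a pose out of reach is approached as far as the arm can. The fingers move at their own pace and stop on an object; squeeze is the grip in N (left out, the last holds). Time passes only in rows, so rows that do not move let the fingers close. The tool returns the time, the measured TCP pose, the force, the opening and the grip force at its end. only (a regular expression) keeps the lines of the reply that match it, lines (a string "A,B") keeps lines A to B, and quiet returns only ok. A shift or turn number past 1, either way, is cut back to 1. Input that does not fit is refused with a message, and nothing moves.
- telemetry.sense(): the state, without advancing time (a new reading comes with each control period).
- optics.snapshot(name): name is "side" or "top"; returns (picture, depth): 480x640x3 uint8, blue, green, red; 480x640 float32, m along the optical axis (not along the pixel's ray), 0 where there is no reading.
- optics.camera_params(name): a dict with "camera_matrix" (3x3 intrinsics, pixels), "R" (3x3) and "t" (3): a world point X has camera coordinates R X + t. Camera axes: x right, y down, z forward; pixel columns grow to the right and rows downward; lengths in m; the calibration is good to about 2 mm. A picture is of the moment at which its call begins. camera_params takes no time and is no camera call.
- env.close_job(): hands the job in; it is judged then, once.
Trained networks look in the newest picture that a camera, given by its name, has taken for a name from the list of things; names that differ only in an ending like _2 or _b are one class to them, and where a whole thing is asked for, a point or a joint stands for the part that bears it (a point fixed in the world has none). Each returns a list of dicts, best first, with "score" (0 to 1); they miss things now and then, are a little off and sometimes report something else, mostly with a low value. They report only what shows in the picture. A call takes as long as a camera call.
- optics.boxes_of(camera, label): "xyz" ([x, y, z] in m, in world coordinates, good to about 4 mm: the middle of the surface that is visible of it).
The state is a dict: "t": time; "qpos": joint angles; "qd": joint speeds; "tau": joint torques, N m; "tool_pos": TCP position; "orientation": TCP orientation; "ft_force": force on the tool from outside, world axes, zero at the start; "moment": the same for the moment, N m; "grip_width": opening from 0.0 (shut) to 1.0 (fully open); "finger_force": force on a finger pad.
Only numpy, scipy, OpenCV 4.12 (cv2) and the standard library are available. Lean on these libraries where they do the work, as an engineer would, in place of code of your own. Each camera call takes 0.05 s, during which the arm holds its last target. There are 200 camera calls.

## Working session

There is one attempt and no reset: what is moved stays moved. The work goes in short steps, Python scripts to look and compute and a tool call to move; the robot and the scene stay as the last step left them, time stands still between calls to the robot, and variables do not carry over. Pictures are saved under pics/ and viewed, at most 14 in all, crops included, and the job is handed in when it is done.

```bash
mkdir -p pics; ls
```

Create look.py:
```python
import numpy as np, cv2
from bench import telemetry, optics, env
def cloud(n,d):
    p=optics.camera_params(n);K=np.array(p["camera_matrix"]);R=np.array(p["R"]);t=np.array(p["t"])
    v,u=np.mgrid[:480,:640]
    c=np.stack([(u-K[0,2])/K[0,0]*d,(v-K[1,2])/K[1,1]*d,d],-1)
    return (c-t)@R   # world XYZ per pixel
def proj(n,X):
    p=optics.camera_params(n);c=np.array(p["R"])@np.array(X)+np.array(p["t"]);q=np.array(p["camera_matrix"])@c
    return q[:2]/q[2]
```

Run:
```python
from look import *
s=telemetry.sense();print({k:np.round(v,3) for k,v in s.items()})
for n in("side","top"):
    p=optics.camera_params(n);print(n,np.round(p["camera_matrix"],1).tolist(),np.round(p["R"],3).tolist(),np.round(p["t"],3))
    im,d=optics.snapshot(n);cv2.imwrite(f"pics/{n}0.png",im);np.save(f"{n}0.npy",d)
    for l in "blue_tray wood_tray salt red_jar mint_jar glass spoon matches lighter".split():
        print(l,[(round(b["score"],2),np.round(b["xyz"],3).tolist(),proj(n,b["xyz"]).round().tolist()) for b in optics.boxes_of(n,l)[:3]])
```

```text
pics
{'t': np.float64(0.0), 'qpos': array([-1.255,  0.427,  0.074,  1.607, -0.034,  1.111, -0.067]), 'qd': array([ 0.001,  0.   , -0.001,  0.001, -0.001, -0.   ,  0.001]), 'tau': array([-1.000e-03, -9.358e+01,  3.666e+00, -4.542e+01, -4.900e-02,
        2.000e-02,  0.000e+00]), 'tool_pos': array([0.303, 0.603, 0.227]), 'orientation': array([-0.   ,  0.231,  0.973, -0.001]), 'ft_force': array([-0.317, -0.928,  0.39 ]), 'moment': array([-0.021,  0.017, -0.002]), 'finger_force': np.float64(0.0), 'grip_width': np.float64(0.999)}
side [[484.7, 0.0, 324.6], [0.0, 484.7, 242.5], [0.0, 0.0, 1.0]] [[-1.0, -0.011, 0.014], [-0.017, 0.451, -0.892], [0.004, -0.892, -0.451]] [0.573 0.067 0.842]
blue_tray [(0.62, [0.508, 0.297, 0.007], [377.0, 399.0])]
wood_tray [(0.66, [0.499, -0.319, 0.008], [358.0, 203.0])]
salt [(0.95, [0.55, -0.12, 0.045], [337.0, 224.0])]
red_jar [(0.71, [0.555, 0.125, 0.056], [337.0, 287.0])]
mint_jar [(0.89, [0.465, -0.111, 0.058], [383.0, 220.0])]
glass [(0.66, [0.463, -0.108, 0.058], [384.0, 221.0]), (0.63, [0.449, 0.12, 0.05], [409.0, 290.0]), (0.5, [0.548, -0.12, 0.043]
[... 241 characters left out ...]
, 1.0]] [[-0.027, -1.0, 0.003], [-0.98, 0.026, -0.197], [0.196, -0.008, -0.98]] [-0.002  0.575  1.146]
blue_tray [(0.76, [0.511, 0.275, 0.008], [192.0, 279.0]), (0.64, [0.514, 0.034, 0.001], [293.0, 276.0])]
wood_tray [(0.69, [0.505, -0.306, 0.012], [435.0, 275.0])]
salt [(0.55, [0.546, -0.135, 0.073], [365.0, 255.0])]
red_jar [(0.8, [0.549, 0.109, 0.09], [258.0, 255.0])]
mint_jar [(0.57, [0.457, -0.128, 0.094], [365.0, 294.0])]
glass [(0.63, [0.445, 0.101, 0.09], [262.0, 302.0])]
spoon [(0.72, [0.516, 0.033, -0.001], [293.0, 275.0]), (0.19, [0.697, -0.185, 0.016], [381.0, 198.0])]
matches [(0.64, [0.698, -0.182, 0.014], [379.0, 198.0])]
lighter [(0.6, [0.694, 0.085, 0.023], [270.0, 202.0])]
```

View pics/top0.png

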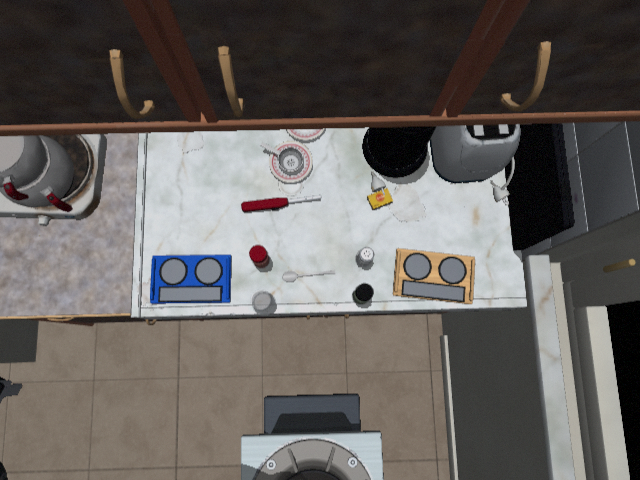

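View pics/side0.png

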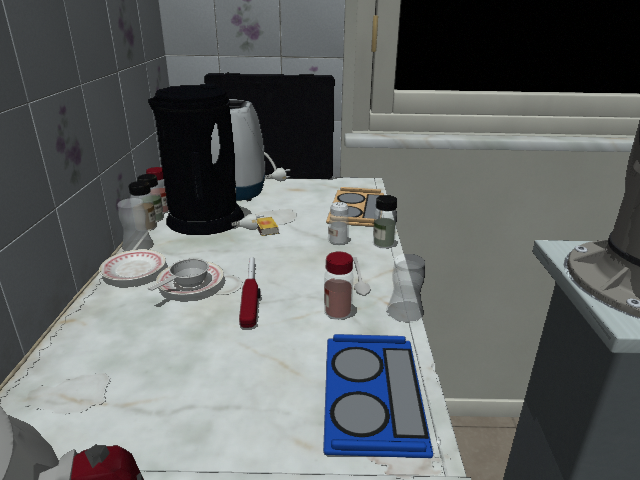

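The top view shows the blue tray at (191,279), the wooden tray at (435,275), the red jar at (259,256) and the glass at (262,301). It also has the spoon at (305,275), lying along y, the salt at (365,257) and the mint at (363,293). The side view agrees. Next I'll measure accurately from the depth of both views.

Create meas.py:
```python
from look import *
def tray(n,im,d,c,r=0.13):
    W=cloud(n,d);ok=(d>0)&(np.abs(W[...,0]-c[0])<.085)&(np.abs(W[...,1]-c[1])<.12)&(W[...,2]>.003)&(W[...,2]<.012+.012)
    P=W[ok];(cx,cy),(w,h),a=cv2.minAreaRect(P[:,:2].astype(np.float32)*1000)
    hsv=cv2.cvtColor(im,cv2.COLOR_BGR2HSV)
    m=(ok&(hsv[...,1]<60)&(hsv[...,2]>90)).astype(np.uint8)
    N,L,S,C=cv2.connectedComponentsWithStats(m,connectivity=4)
    out=[(np.round(W[L==i].mean(0)*1000,1).tolist(),int(S[i,4]),np.round(cv2.minAreaRect((W[L==i][:,:2]*1000).astype(np.float32)),1) if 0 else '') for i in range(1,N) if S[i,4]>80]
    print(n,'rect',np.round([cx,cy,w,h,a],1),'z med',round(float(np.median(P[:,2]))*1000,1),'mats',out)
def up(n,d,c,zlo,zhi,r=.045):
    W=cloud(n,d);ok=(d>0)&(np.hypot(W[...,0]-c[0],W[...,1]-c[1])<r)&(W[...,2]>zlo)&(W[...,2]<zhi)
    P=W[ok]
    if len(P)<5: return print(n,'few',len(P))
    (x,y),R=cv2.minEnclosingCircle((P[:,:2]*1000).astype(np.float32))
    print(n,len(P),'mean',np.round(P.mean(0)*1000,1),'circ',round(x,1),round(y,1),round(R,1),'ztop',round(float(np.percentile(P[:,2],95))*1000,1))
```

Run:
```python
from meas import *
D={n:(cv2.imread(f"pics/{n}0.png"),np.load(f"{n}0.npy")) for n in("side","top")}
for n,(im,d) in D.items():
    tray(n,im,d,(.51,.285));tray(n,im,d,(.5,-.312))
    for k,c,lo,hi in(("salt",(.55,-.13),.07,.1),("red",(.553,.115),.085,.12),("mint",(.46,-.122),.085,.12),("glass",(.447,.108),.08,.12),("glassall",(.447,.108),.02,.12),("glasslow",(.447,.108),.03,.06),("saltbody",(.55,-.13),.02,.055),("redbody",(.553,.115),.02,.07),("mintbody",(.46,-.122),.02,.07)):
        print(k,end=' ');up(n,d,c,lo,hi)
    W=cloud(n,d);ok=(d>0)&(abs(W[...,0]-.515)<.035)&(abs(W[...,1]-.02)<.09)
    z=W[ok][:,2]*1000;print('spoon z',np.percentile(z,[5,50,95,99]).round(1))
    P=W[ok&(W[...,2]>.002)];hs=cv2.cvtColor(im,cv2.COLOR_BGR2GRAY)
    if len(P)>5:print(len(P),np.round(cv2.minAreaRect((P[:,:2]*1000).astype(np.float32))[0],1),cv2.minAreaRect((P[:,:2]*1000).astype(np.float32))[1:],P[:,1].min(),P[:,1].max())
a=cv2.resize(D["top"][0][225:325,250:410],None,fx=5,fy=5,interpolation=cv2.INTER_CUBIC);cv2.imwrite("pics/crop0.png",a)
```

```text
side rect [509.9 294.  221.9 169.1  90. ] z med 8.6 mats [([528.9, 236.1, 8.9], 1031, ''), ([475.2, 285.7, 8.8], 2055, ''), ([530.1, 320.3, 8.8], 1514, ''), ([513.9, 402.0, 8.5], 745, '')]
side rect [ 505.7 -302.5  191.4  113.7   80.6] z med 9.1 mats [([515.0, -348.2, 9.2], 160, ''), ([471.7, -297.1, 9.2], 218, ''), ([514.0, -264.6, 9.2], 94, '')]
salt side 142 mean [ 548.1 -130.4   76.2] circ 548.5 -133.7 16.8 ztop 79.4
red side 444 mean [552.5 116.4  94. ] circ 551.9 110.6 20.2 ztop 97.5
mint side 241 mean [ 460.6 -118.3   93.8] circ 460.6 -125.0 20.8 ztop 97.6
glass side 542 mean [450.3 111.3  88.8] circ 448.8 105.2 23.5 ztop 91.7
glassall side 1605 mean [451.3 117.7  63.1] circ 449.2 105.7 24.1 ztop 91.4
glasslow side 468 mean [451.8 120.5  44.2] circ 449.4 107.8 22.9 ztop 58.6
saltbody side 344 mean [ 548.7 -122.8   37. ] circ 548.8 -132.1 20.1 ztop 52.7
redbody side 846 mean [552.9 125.7  45.8] circ 552.3 112.0 21.4 ztop 68.3
mintbody side 542 mean [ 461.3 -110.    45.6] circ 459.7 -122.7 22.0 ztop 67.8
spoon z [-1.2  0.1  8.6 96.9]
238 [514.6  25.4] ((177.8859100341797, 44.219
[... 531 characters left out ...]
 circ 554.9 109.0 20.1 ztop 100.4
mint top 261 mean [ 461.6 -126.2   95.5] circ 461.9 -126.7 19.9 ztop 99.5
glass top 335 mean [451.5 103.8  90.5] circ 451.8 103.8 22.7 ztop 94.5
glassall top 417 mean [449.1 101.5  82.3] circ 450.8 103.5 23.6 ztop 94.2
glasslow top 11 mean [438.9  90.4  36.3] circ 444.9 92.8 18.8 ztop 58.6
saltbody top 81 mean [ 541.3 -129.6   38.4] circ 551.3 -136.8 20.7 ztop 53.4
redbody top 87 mean [540.7 102.2  50.9] circ 554.2 108.2 21.6 ztop 69.2
mintbody top 68 mean [ 450.5 -114.4   50.2] circ 459.9 -124.7 21.2 ztop 69.4
spoon z [-4.4  0.1 36.6 96.8]
614 [514.9  20. ] ((179.94989013671875, 69.72508239746094), 89.98942565917969) -0.06995309233005784 0.10999252974312816
```

View pics/crop0.png

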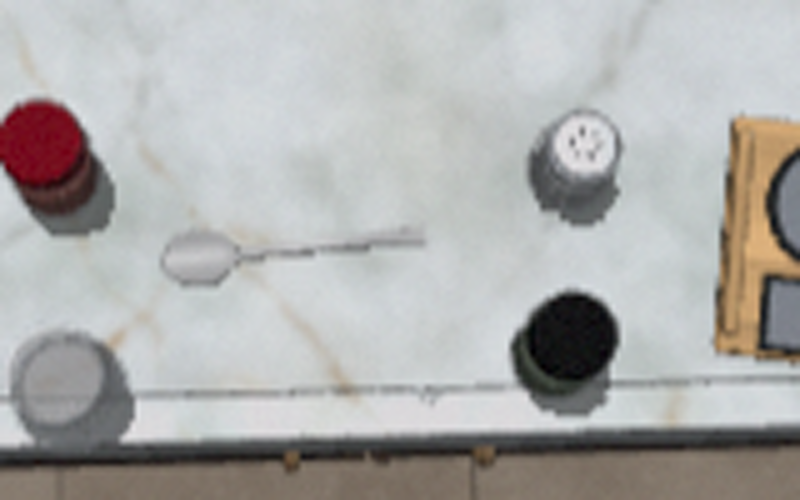

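The crop shows the spoon lying along y, from its bowl end at crop (160,255) to its handle end at (425,238), with a clear gap to its neighbours. I'll turn the tool so its y axis points along world +x, and work out the spoon's pose.

The rows are not in the units I measure in: shifts go in shares of 62.5 mm and turns go in shares of 2 pi rad. I convert before sending: 0.184 rad / 6.2832 = 0.0293.

Request:
step_hand(
  deltas=[
    {"jaw":0.6, "rot":[0, 0, 0.0293]},
    {"jaw":0.6, "rot":[0, 0, 0.0293]},
    {"jaw":0.6, "rot":[0, 0, 0.0293]},
    {"jaw":0.6, "rot":[0, 0, 0.0293]},
    {"jaw":0.6, "rot":[0, 0, 0.0293]},
    {"jaw":0.6, "rot":[0, 0, 0.0294]},
  ],
  squeeze=20,
)

```text
t: 1.75
tool_pos: [0.3031, 0.6031, 0.2275]
orientation: [-0.0, 0.709, 0.705, -0.0]
ft_force: [-0.5, 0.1, -0.5]
grip_width: 0.597
finger_force: 0.0
```

Create pose.py:
```python
from look import *
from scipy.spatial.transform import Rotation as Ro
def todo(x,y,z):
    s=telemetry.sense();q=s["orientation"];M=Ro.from_quat([q[1],q[2],q[3],q[0]]).as_matrix()
    d=np.array([x,y,z])-s["tool_pos"]
    print('t',round(float(s["t"]),2),'tcp',np.round(s["tool_pos"],4),'tool-delta',np.round(M.T@d,4),'yaw of tool y',round(float(np.arctan2(M[1,1],M[0,1])),4),'tool z',np.round(M[:,2],3),'w',round(float(s["grip_width"]),3),'F',round(float(s["finger_force"]),1))
```

Run:
```python
from pose import *
im=cv2.imread("pics/top0.png");p=optics.camera_params("top");K=np.array(p["camera_matrix"]);R=np.array(p["R"]);t=np.array(p["t"])
def bp(u,v,z):
    r=R.T@np.linalg.solve(K,[u,v,1]);o=-R.T@t;return (o+r*(z-o[2])/r[2])
a=bp(250+160/5,225+256/5,.004);b=bp(250+425/5,225+238/5,.006);m=bp(250+295/5,225+247/5,.006)
print(a,b,(a+b)/2,m,np.linalg.norm(a-b),np.arctan2(-(a-b)[0],(a-b)[1]))
todo((a+b)[0]/2,(a+b)[1]/2,.2)
```

```text
[0.51307536 0.05962828 0.004     ] [ 0.51815841 -0.06754693  0.006     ] [ 0.51561688 -0.00395933  0.005     ] [ 0.5154413  -0.00515818  0.006     ] 0.12729247046508588 0.03994762299508001
t 1.75 tcp [0.3031 0.6031 0.2275] tool-delta [-0.6057  0.2162  0.0275] yaw of tool y -0.0061 tool z [-0. -0. -1.] w 0.597 F 0.0
```

In the tool's units: -0.06 m is -0.96, 0.021 m is 0.336.

Request:
step_hand(
  deltas=[
    {"jaw":0.4, "pos":[-0.96, 0.336, 0]},
    {"jaw":0.4, "pos":[-0.96, 0.336, 0]},
    {"jaw":0.4, "pos":[-0.96, 0.336, 0]},
    {"jaw":0.4, "pos":[-0.96, 0.336, 0]},
    {"jaw":0.4, "pos":[-0.96, 0.336, 0]},
    {"jaw":0.4, "pos":[-0.96, 0.336, 0]},
    {"jaw":0.4, "pos":[-0.96, 0.336, 0]},
    {"jaw":0.4, "pos":[-0.96, 0.336, 0]},
  ],
)

```text
t: 2.75
tool_pos: [0.4687, 0.1293, 0.2279]
orientation: [-0.0, 0.707, 0.707, 0.001]
ft_force: [0.8, 1.6, 1.1]
grip_width: 0.397
finger_force: 0.0
```

Request:
step_hand(
  deltas=[
    {"jaw":0.4, "pos":[-0.96, 0.352, 0]},
    {"jaw":0.4, "pos":[-0.96, 0.352, 0]},
    {"jaw":0.4, "rot":[0, 0, -0.0073]},
    {"jaw":0.4},
  ],
)

```text
t: 3.25
tool_pos: [0.5114, 0.0134, 0.2275]
orientation: [-0.0, 0.691, 0.723, 0.0]
ft_force: [-0.1, 0.1, 0.4]
grip_width: 0.399
finger_force: 0.0
```

```bash
python3 -c "
from pose import *
todo(.5156,-.004,.025)"
```

```text
t 3.25 tcp [0.5114 0.0134 0.2275] tool-delta [-0.0176  0.0034  0.2025] yaw of tool y 0.0447 tool z [-0.  0. -1.] w 0.399 F 0.0
```

In the tool's units: 0.05 m is 0.8, -0.0176 m is -0.2816.

Request:
step_hand(
  deltas=[
    {"jaw":0.4, "pos":[-0.2816, 0.0544, 0.64]},
    {"jaw":0.4, "pos":[0, 0, 0.8]},
    {"jaw":0.4, "pos":[0, 0, 0.8]},
    {"jaw":0.4, "pos":[0, 0, 0.48]},
    {"jaw":0.4, "pos":[0, 0, 0.32]},
    {"jaw":0.4, "pos":[0, 0, 0.168]},
    {"jaw":0.4},
  ],
)

```text
t: 4.12
tool_pos: [0.5154, -0.0032, 0.0268]
orientation: [-0.0, 0.691, 0.723, -0.0]
ft_force: [0.7, 0.7, 0.0]
grip_width: 0.402
finger_force: 0.0
```

```bash
python3 -c "
from pose import *
im,d=optics.snapshot('side');cv2.imwrite('pics/s1.png',cv2.resize(im[200:360,300:460],None,fx=4,fy=4)[:600])
todo(.5156,-.004,.025)"
```

```text
t 4.17 tcp [ 0.5157 -0.0033  0.0274] tool-delta [-0.0007 -0.0002  0.0024] yaw of tool y 0.0461 tool z [ 0.  0. -1.] w 0.399 F 0.0
```

View pics/s1.png

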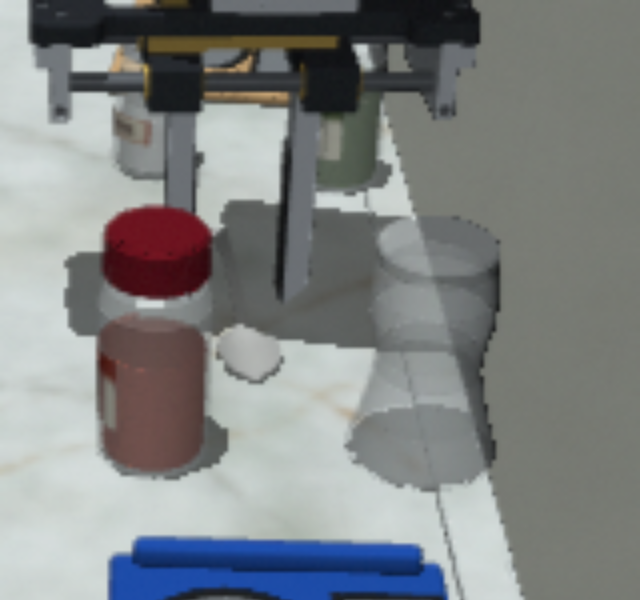

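The side view shows the fingers straddling the spoon handle, with the bowl at crop (250,350), clear of the red jar and the glass. I'll go down 3 mm and close.

In the tool's units: 0.003 m is 0.048.

Request:
step_hand(
  deltas=[
    {"jaw":0.3, "pos":[0, 0, 0.048]},
    {"jaw":0.1},
    {"jaw":0},
    {"jaw":0},
    {"jaw":0},
    {"jaw":0},
  ],
  squeeze=15,
)

```text
t: 4.92
tool_pos: [0.5158, -0.0036, 0.0242]
orientation: [0.0, 0.691, 0.723, 0.0]
ft_force: [-0.7, 1.0, 6.0]
grip_width: 0.196
finger_force: 14.9
```

Request:
step_hand(
  deltas=[
    {"jaw":0, "pos":[0, 0, -0.64]},
    {"jaw":0, "pos":[0, 0, -0.8]},
    {"jaw":0, "pos":[0, 0, -0.8]},
    {"jaw":0},
  ],
)

```text
t: 5.42
tool_pos: [0.5173, -0.0036, 0.1671]
orientation: [0.001, 0.691, 0.723, 0.002]
ft_force: [0.3, 0.6, -1.0]
grip_width: 0.199
finger_force: 14.9
```

```bash
python3 -c "
from pose import *
im,d=optics.snapshot('side');cv2.imwrite('pics/s2.png',cv2.resize(im[130:330,280:440],None,fx=3,fy=3))
todo(.4763,.279,.2)"
```

```text
t 5.47 tcp [ 0.5162 -0.0033  0.1653] tool-delta [ 0.2839 -0.0267 -0.0345] yaw of tool y 0.0464 tool z [ 0.003  0.001 -1.   ] w 0.199 F 14.9
```

View pics/s2.png

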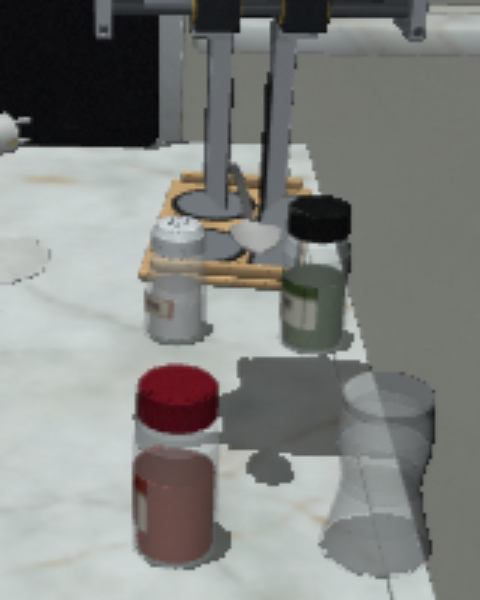

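The spoon is held level and clear of the jar tops, its bowl at crop (258,237). I'll carry it to the blue tray.

In the tool's units: 0.05 m is 0.8, -0.004 m is -0.064, 0.062 rad / 6.2832 = 0.0099.

Request:
step_hand(
  deltas=[
    {"jaw":0, "pos":[0.64, -0.064, 0]},
    {"jaw":0, "pos":[0.8, -0.064, 0]},
    {"jaw":0, "pos":[0.8, -0.08, 0]},
    {"jaw":0, "pos":[0.8, -0.08, 0]},
    {"jaw":0, "pos":[0.8, -0.08, 0]},
    {"jaw":0, "pos":[0.704, -0.064, 0]},
    {"jaw":0, "rot":[0, 0, 0.0099]},
    {"jaw":0},
  ],
)

```text
t: 6.48
tool_pos: [0.4749, 0.2785, 0.1627]
orientation: [0.0, 0.713, 0.702, -0.001]
ft_force: [-0.1, 0.5, -0.2]
grip_width: 0.202
finger_force: 14.9
```

```bash
python3 -c "
from pose import *
todo(.4763,.279,.0335)"
```

```text
t 6.47 tcp [0.4749 0.2785 0.1627] tool-delta [0.0008 0.0016 0.1292] yaw of tool y -0.0153 tool z [-0.001 -0.002 -1.   ] w 0.202 F 14.9
```

In the tool's units: 0.04 m is 0.64, 0.03 m is 0.48.

Request:
step_hand(
  deltas=[
    {"jaw":0, "pos":[0.008, 0.0256, 0.64]},
    {"jaw":0, "pos":[0, 0, 0.64]},
    {"jaw":0, "pos":[0, 0, 0.48]},
    {"jaw":0, "pos":[0, 0, 0.192]},
    {"jaw":0, "pos":[0, 0, 0.096]},
    {"jaw":0},
    {"jaw":0},
  ],
)

```text
t: 7.35
tool_pos: [0.4776, 0.2795, 0.0368]
orientation: [-0.0, 0.713, 0.701, 0.001]
ft_force: [0.1, 0.0, 0.2]
grip_width: 0.2
finger_force: 14.9
```

```bash
python3 -c "
from pose import *
todo(.4763,.279,.0335)"
```

```text
t 7.35 tcp [0.4776 0.2795 0.0368] tool-delta [-0.0006 -0.0013  0.0033] yaw of tool y -0.016 tool z [ 0.001  0.001 -1.   ] w 0.2 F 14.9
```

In the tool's units: -0.06 m is -0.96, -0.05 m is -0.8.

Request:
step_hand(
  deltas=[
    {"jaw":0, "pos":[0, -0.016, 0.048]},
    {"jaw":0},
    {"jaw":0.3},
    {"jaw":0.4},
    {"jaw":0.4},
    {"jaw":0.4, "pos":[0, 0, -0.48]},
    {"jaw":0.6, "pos":[0, 0, -0.8]},
    {"jaw":0.87, "pos":[0, 0, -0.96]},
  ],
)

```text
t: 8.35
tool_pos: [0.4757, 0.2788, 0.1739]
orientation: [0.0, 0.713, 0.701, -0.001]
ft_force: [0.4, 1.1, 0.3]
grip_width: 0.576
finger_force: 0.0
```

Request:
step_hand(
  deltas=[
    {"jaw":0.87, "pos":[-0.88, -0.112, -0.48]},
    {"jaw":0.87, "pos":[-0.88, -0.112, 0]},
    {"jaw":0.87, "pos":[-0.88, -0.112, 0]},
    {"jaw":0.87, "pos":[-0.16, 0, 0]},
    {"jaw":0.87},
  ],
)

```text
t: 8.98
tool_pos: [0.4526, 0.1051, 0.2029]
orientation: [-0.0, 0.713, 0.701, 0.0]
ft_force: [0.5, -0.5, 0.1]
grip_width: 0.87
finger_force: 0.0
```

Run:
```python
from pose import *
from meas import tray,up
im,d=optics.snapshot('top')
print(optics.boxes_of('top','spoon')[:2])
todo(.45,.1045,.06)
h=cv2.cvtColor(im,cv2.COLOR_BGR2GRAY);h[:0]=0
cv2.imwrite('pics/t3.png',cv2.resize(im[240:320,140:300],None,fx=5,fy=5,interpolation=cv2.INTER_CUBIC))
```

```text
[{'xyz': [0.4774, 0.3279, 0.006], 'score': 0.62}]
t 9.07 tcp [0.4526 0.1063 0.2027] tool-delta [-0.0018 -0.0026  0.1427] yaw of tool y -0.0148 tool z [ 0. -0. -1.] w 0.872 F 0.0
```

View pics/t3.png

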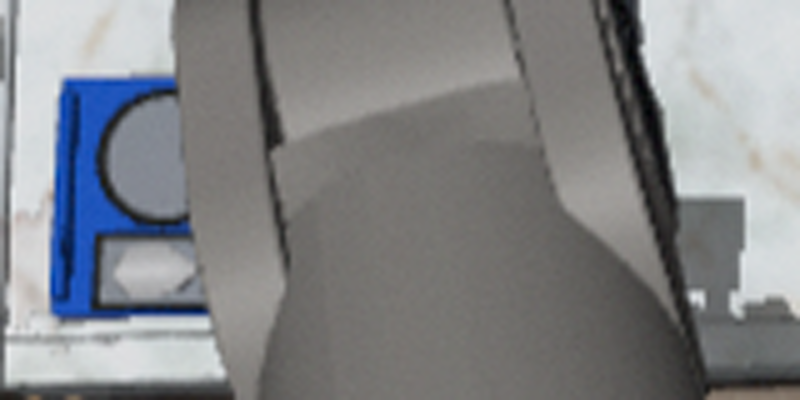

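The top view shows the spoon's bowl, at crop (155,270), centred across the long mat. Next is the glass.

In the tool's units: 0.05 m is 0.8, 0.04 m is 0.64.

Request:
step_hand(
  deltas=[
    {"jaw":0.87, "pos":[-0.016, -0.04, 0]},
    {"jaw":0.87, "pos":[0, 0, 0.8]},
    {"jaw":0.87, "pos":[0, 0, 0.8]},
    {"jaw":0.87, "pos":[0, 0, 0.64]},
    {"jaw":0.87, "pos":[0, 0, 0.192]},
    {"jaw":0.87},
  ],
)

```text
t: 9.82
tool_pos: [0.4499, 0.1042, 0.0508]
orientation: [-0.0, 0.713, 0.701, -0.001]
ft_force: [0.9, -0.7, -0.1]
grip_width: 0.87
finger_force: 0.0
```

Request:
step_hand(
  deltas=[
    {"jaw":0.6},
    {"jaw":0.5},
    {"jaw":0.4},
    {"jaw":0.3},
    {"jaw":0.2},
    {"jaw":0.2},
  ],
  squeeze=15,
)

```text
t: 10.58
tool_pos: [0.4501, 0.1045, 0.0512]
orientation: [-0.0, 0.713, 0.701, 0.0]
ft_force: [-2.4, 0.1, 10.7]
grip_width: 0.558
finger_force: 15.4
```

```bash
python3 -c "
from pose import *
todo(.45,.105,.051)"
```

```text
t 10.57 tcp [0.4501 0.1045 0.0512] tool-delta [ 0.0005 -0.0001  0.0002] yaw of tool y -0.0159 tool z [ 0.     0.001 -1.   ] w 0.558 F 15.4
```

In the tool's units: -0.04 m is -0.64, -0.03 m is -0.48.

Request:
step_hand(
  deltas=[
    {"jaw":0.2, "pos":[0, 0, -0.16]},
    {"jaw":0.2, "pos":[0, 0, -0.32]},
    {"jaw":0.2, "pos":[0, 0, -0.48]},
    {"jaw":0.2, "pos":[0, 0, -0.64]},
    {"jaw":0.2, "pos":[0, 0, -0.48]},
    {"jaw":0.2},
  ],
  squeeze=20,
)

```text
t: 11.32
tool_pos: [0.4508, 0.1046, 0.1828]
orientation: [0.0, 0.713, 0.701, 0.002]
ft_force: [0.4, 0.3, -2.2]
grip_width: 0.558
finger_force: 19.9
```

```bash
python3 -c "
from pose import *
im,d=optics.snapshot('side');cv2.imwrite('pics/s4.png',cv2.resize(im[130:330,300:500],None,fx=3,fy=3))
todo(.5303,.236,.19)"
```

```text
t 11.38 tcp [0.4501 0.1045 0.1814] tool-delta [ 0.1328  0.0782 -0.0083] yaw of tool y -0.0156 tool z [ 0.001  0.002 -1.   ] w 0.556 F 19.9
```

View pics/s4.png

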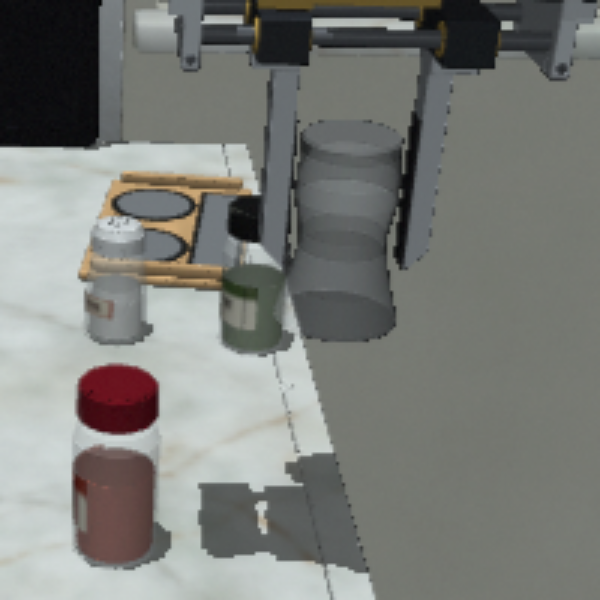

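The glass hangs upright in the fingers at crop (350,230). I'll carry it to the far mat, (0.531, 0.320).

In the tool's units: 0.045 m is 0.72, 0.035 m is 0.56.

Request:
step_hand(
  deltas=[
    {"jaw":0.2, "pos":[0.48, 0.176, 0]},
    {"jaw":0.2, "pos":[0.72, 0.256, 0]},
    {"jaw":0.2, "pos":[0.72, 0.256, 0]},
    {"jaw":0.2, "pos":[0.72, 0.256, 0]},
    {"jaw":0.2, "pos":[0.56, 0.208, 0]},
    {"jaw":0.2, "pos":[0.272, 0.096, 0]},
    {"jaw":0.2},
    {"jaw":0.2},
  ],
  squeeze=20,
)

```text
t: 12.38
tool_pos: [0.5312, 0.3181, 0.1804]
orientation: [0.0, 0.713, 0.701, -0.001]
ft_force: [-0.1, -0.3, -0.3]
grip_width: 0.556
finger_force: 19.9
```

```bash
python3 -c "
from pose import *
todo(.531,.320,.06)"
```

```text
t 12.38 tcp [0.5312 0.3181 0.1804] tool-delta [ 2.000e-03 -1.000e-04  1.204e-01] yaw of tool y -0.0176 tool z [-0.001 -0.001 -1.   ] w 0.556 F 19.9
```

In the tool's units: 0.04 m is 0.64, 0.025 m is 0.4.

Request:
step_hand(
  deltas=[
    {"jaw":0.2, "pos":[0.032, 0, 0.64]},
    {"jaw":0.2, "pos":[0, 0, 0.64]},
    {"jaw":0.2, "pos":[0, 0, 0.4]},
    {"jaw":0.2, "pos":[0, 0, 0.16]},
    {"jaw":0.2, "pos":[0, 0, 0.064]},
    {"jaw":0.2},
    {"jaw":0.2},
  ],
  squeeze=20,
)

```text
t: 13.25
tool_pos: [0.5318, 0.3221, 0.0626]
orientation: [-0.0, 0.713, 0.701, 0.001]
ft_force: [-0.2, -1.1, -1.6]
grip_width: 0.563
finger_force: 19.9
```

```bash
python3 -c "
from pose import *
todo(.531,.320,.06)"
```

```text
t 13.25 tcp [0.5318 0.3221 0.0626] tool-delta [-0.0021 -0.0007  0.0026] yaw of tool y -0.0161 tool z [ 0.001  0.001 -1.   ] w 0.563 F 19.9
```

In the tool's units: 0.0024 m is 0.0384, -0.0012 m is -0.0192.

Request:
step_hand(
  deltas=[
    {"jaw":0.2, "pos":[-0.0192, -0.008, 0.0384]},
    {"jaw":0.2},
    {"jaw":0.2},
  ],
  squeeze=20,
)

```text
t: 13.62
tool_pos: [0.5309, 0.3207, 0.0594]
orientation: [-0.0, 0.713, 0.701, 0.0]
ft_force: [-0.5, -0.2, 1.3]
grip_width: 0.556
finger_force: 20.0
```

Request:
step_hand(
  deltas=[
    {"jaw":0.6},
    {"jaw":0.87},
    {"jaw":0.87},
    {"jaw":0.87, "pos":[0, 0, -0.48]},
    {"jaw":0.87, "pos":[0, 0, -0.8]},
    {"jaw":0.87, "pos":[0, 0, -0.8]},
    {"jaw":0.87, "pos":[-0.8, 0, -0.32]},
    {"jaw":0.75, "pos":[-0.8, 0, 0]},
  ],
)

```text
t: 14.62
tool_pos: [0.5299, 0.22, 0.211]
orientation: [0.0, 0.712, 0.702, 0.001]
ft_force: [0.6, -0.6, -0.8]
grip_width: 0.798
finger_force: 0.0
```

```bash
python3 -c "
from pose import *
todo(.4605,-.125,.2)"
```

```text
t 14.62 tcp [0.5299 0.22   0.211 ] tool-delta [-0.346  -0.0642  0.0102] yaw of tool y -0.0151 tool z [ 0.002  0.002 -1.   ] w 0.798 F 0.0
```

In the tool's units: -0.05 m is -0.8, -0.009 m is -0.144.

Request:
step_hand(
  deltas=[
    {"jaw":0.75, "pos":[-0.8, -0.144, 0]},
    {"jaw":0.75, "pos":[-0.8, -0.144, 0]},
    {"jaw":0.75, "pos":[-0.8, -0.144, 0]},
    {"jaw":0.75, "pos":[-0.8, -0.144, 0]},
    {"jaw":0.75, "pos":[-0.8, -0.16, 0]},
    {"jaw":0.75, "pos":[-0.8, -0.144, 0]},
    {"jaw":0.75, "pos":[-0.736, -0.144, 0]},
    {"jaw":0.75},
  ],
)

```text
t: 15.62
tool_pos: [0.4587, -0.1274, 0.2096]
orientation: [0.0, 0.715, 0.7, 0.0]
ft_force: [0.4, 1.1, -0.2]
grip_width: 0.75
finger_force: 0.0
```

```bash
python3 - <<'E'
from pose import *
from meas import up
todo(.4605,-.125,.051)
im,d=optics.snapshot('side');up('side',d,(.46,-.122),.02,.07)
im,d=optics.snapshot('top');up('top',d,(.53,.32),.05,.12)
print([(b["xyz"],b["score"]) for b in optics.boxes_of('top','glass')][:2])
cv2.imwrite('pics/t5.png',cv2.resize(im[230:320,140:300],None,fx=5,fy=5,interpolation=cv2.INTER_CUBIC))
E
```

```text
t 15.62 tcp [ 0.4587 -0.1274  0.2096] tool-delta [0.0024 0.0017 0.1586] yaw of tool y -0.0213 tool z [ 0.  0. -1.] w 0.75 F 0.0
side 538 mean [ 461.4 -110.    45.6] circ 459.8 -123.0 21.5 ztop 67.7
top 422 mean [530.7 316.   94. ] circ 532.7 319.6 23.8 ztop 101.8
[([0.5249, 0.3116, 0.0918], 0.79)]
```

View pics/t5.png

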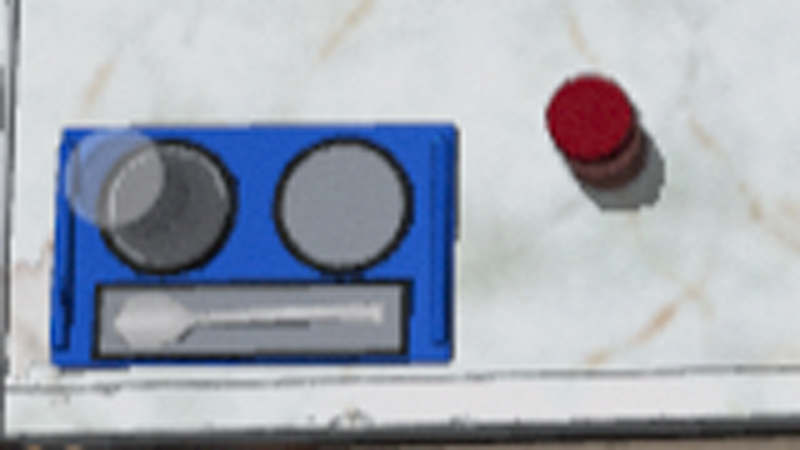

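The top view shows the spoon centred on the long mat at crop (250,317). The glass stands on the left mat, with its rim at (115,178) and measured at (0.5327, 0.3196). Now the mint jar.

In the tool's units: 0.05 m is 0.8, 0.03 m is 0.48.

Request:
step_hand(
  deltas=[
    {"jaw":0.75, "pos":[0.0352, 0.024, 0.48]},
    {"jaw":0.75, "pos":[0, 0, 0.8]},
    {"jaw":0.75, "pos":[0, 0, 0.8]},
    {"jaw":0.75, "pos":[0, 0, 0.352]},
    {"jaw":0.75, "pos":[0, 0, 0.08]},
    {"jaw":0.75},
  ],
)

```text
t: 16.52
tool_pos: [0.4617, -0.1217, 0.0527]
orientation: [0.0, 0.712, 0.702, 0.0]
ft_force: [0.1, -0.7, 0.0]
grip_width: 0.748
finger_force: 0.0
```

Request:
step_hand(
  deltas=[
    {"jaw":0.5},
    {"jaw":0.4},
    {"jaw":0.3},
    {"jaw":0.2},
    {"jaw":0.2},
    {"jaw":0.2},
  ],
  squeeze=20,
)

```text
t: 17.27
tool_pos: [0.4614, -0.122, 0.0527]
orientation: [-0.0, 0.713, 0.701, 0.0]
ft_force: [-2.0, 2.7, 9.0]
grip_width: 0.449
finger_force: 20.0
```

```bash
python3 -c "
from pose import *
todo(.4605,-.125,.051)"
```

```text
t 17.27 tcp [ 0.4614 -0.122   0.0527] tool-delta [-0.003  -0.0008  0.0017] yaw of tool y -0.0161 tool z [ 0.  0. -1.] w 0.449 F 20.0
```

Request:
step_hand(
  deltas=[
    {"jaw":0.2, "pos":[0, 0, -0.16]},
    {"jaw":0.2, "pos":[0, 0, -0.32]},
    {"jaw":0.2, "pos":[0, 0, -0.64]},
    {"jaw":0.2, "pos":[0, 0, -0.8]},
    {"jaw":0.2, "pos":[0, 0, -0.32]},
    {"jaw":0.2},
  ],
  squeeze=25,
)

```text
t: 18.02
tool_pos: [0.462, -0.1219, 0.1936]
orientation: [0.001, 0.713, 0.702, 0.001]
ft_force: [-0.1, 1.2, -2.2]
grip_width: 0.452
finger_force: 24.9
```

```bash
python3 -c "
from pose import *
todo(.5297,.236,.06)"
```

```text
t 18.02 tcp [ 0.462  -0.1219  0.1936] tool-delta [0.3587 0.0617 0.1342] yaw of tool y -0.0156 tool z [ 0.003  0.001 -1.   ] w 0.452 F 24.9
```

In the tool's units: 0.055 m is 0.88, 0.05 m is 0.8.

Request:
step_hand(
  deltas=[
    {"jaw":0.2, "pos":[0.48, 0.08, 0]},
    {"jaw":0.2, "pos":[0.8, 0.144, 0]},
    {"jaw":0.2, "pos":[0.88, 0.16, 0]},
    {"jaw":0.2, "pos":[0.88, 0.16, 0]},
    {"jaw":0.2, "pos":[0.88, 0.144, 0]},
    {"jaw":0.2, "pos":[0.88, 0.144, 0]},
    {"jaw":0.2, "pos":[0.64, 0.112, 0]},
    {"jaw":0.2, "pos":[0.32, 0.048, 0]},
  ],
  squeeze=25,
)

```text
t: 19.02
tool_pos: [0.5285, 0.2387, 0.1906]
orientation: [-0.0, 0.712, 0.702, -0.001]
ft_force: [0.3, -1.4, -2.1]
grip_width: 0.449
finger_force: 24.9
```

Request:
step_hand(
  deltas=[
    {"jaw":0.2},
    {"jaw":0.2, "pos":[0, 0, 0.32]},
    {"jaw":0.2, "pos":[0, 0, 0.48]},
    {"jaw":0.2},
  ],
)

```text
t: 19.52
tool_pos: [0.5276, 0.2347, 0.1399]
orientation: [-0.0, 0.713, 0.701, -0.002]
ft_force: [0.4, -0.9, -0.9]
grip_width: 0.448
finger_force: 24.9
```

```bash
python3 -c "
from pose import *
todo(.5297,.238,.061)"
```

```text
t 19.52 tcp [0.5276 0.2347 0.1399] tool-delta [0.0036 0.0023 0.0789] yaw of tool y -0.018 tool z [-0.003 -0.003 -1.   ] w 0.448 F 24.9
```

In the tool's units: 0.03 m is 0.48, 0.0015 m is 0.024.

Request:
step_hand(
  deltas=[
    {"jaw":0.2, "pos":[0.032, 0.024, 0.48]},
    {"jaw":0.2, "pos":[0, 0, 0.48]},
    {"jaw":0.2, "pos":[0, 0, 0.16]},
    {"jaw":0.2, "pos":[0, 0, 0.064]},
    {"jaw":0.2},
    {"jaw":0.2},
  ],
)

```text
t: 20.27
tool_pos: [0.531, 0.2391, 0.0692]
orientation: [0.0, 0.713, 0.701, 0.001]
ft_force: [0.7, 0.3, -2.2]
grip_width: 0.446
finger_force: 24.9
```

```bash
python3 -c "
from pose import *
todo(.5297,.238,.061)"
```

```text
t 20.27 tcp [0.531  0.2391 0.0692] tool-delta [-0.0011 -0.0013  0.0082] yaw of tool y -0.016 tool z [ 0.001  0.001 -1.   ] w 0.446 F 24.9
```

In the tool's units: 0.005 m is 0.08, 0.003 m is 0.048.

Request:
step_hand(
  deltas=[
    {"jaw":0.2, "pos":[-0.008, -0.008, 0.08]},
    {"jaw":0.2, "pos":[0, 0, 0.048]},
    {"jaw":0.2},
    {"jaw":0.2},
  ],
)

```text
t: 20.78
tool_pos: [0.5297, 0.2385, 0.0603]
orientation: [-0.0, 0.713, 0.701, -0.0]
ft_force: [-4.8, 1.0, 5.2]
grip_width: 0.447
finger_force: 25.0
```

Request:
step_hand(
  deltas=[
    {"jaw":0.5},
    {"jaw":0.7},
    {"jaw":0.7},
    {"jaw":0.7, "pos":[0, 0, -0.48]},
    {"jaw":0.7, "pos":[0, 0, -0.8]},
    {"jaw":0.7, "pos":[0, 0, -0.8]},
    {"jaw":0.7, "pos":[-0.64, 0, -0.32]},
    {"jaw":0.7, "pos":[-0.8, 0, 0]},
  ],
)

```text
t: 21.78
tool_pos: [0.5293, 0.1484, 0.2119]
orientation: [0.0, 0.712, 0.702, 0.001]
ft_force: [0.7, -0.4, 0.7]
grip_width: 0.696
finger_force: 0.0
```

```bash
python3 -c "
from pose import *
todo(.5535,.110,.2)"
```

```text
t 21.77 tcp [0.5293 0.1484 0.2119] tool-delta [-0.038   0.0247  0.0119] yaw of tool y -0.014 tool z [ 0.003  0.002 -1.   ] w 0.696 F 0.0
```

In the tool's units: -0.038 m is -0.608, 0.03 m is 0.48.

Request:
step_hand(
  deltas=[
    {"jaw":0.7, "pos":[-0.608, 0.392, 0]},
    {"jaw":0.7, "pos":[0, 0, 0.48]},
    {"jaw":0.7},
  ],
)

```text
t: 22.15
tool_pos: [0.5515, 0.1094, 0.179]
orientation: [-0.0, 0.713, 0.701, -0.001]
ft_force: [0.2, 0.6, 0.1]
grip_width: 0.699
finger_force: 0.0
```

Run:
```python
from pose import *
from meas import up
todo(.5535,.110,.051)
im,d=optics.snapshot('side');up('side',d,(.53,.236),.03,.075);up('side',d,(.53,.236),.093,.13)
```

```text
t 22.15 tcp [0.5515 0.1094 0.179 ] tool-delta [0.0008 0.0023 0.128 ] yaw of tool y -0.017 tool z [-0.003 -0.001 -1.   ] w 0.699 F 0.0
side 403 mean [533.1 248.5  64.4] circ 529.4 235.4 21.5 ztop 74.3
side 680 mean [529.6 239.9 102.3] circ 529.5 235.3 20.4 ztop 105.3
```

The mint jar stands at (0.5295, 0.2355), as intended. Now the red jar.

In the tool's units: 0.05 m is 0.8, 0.04 m is 0.64.

Request:
step_hand(
  deltas=[
    {"jaw":0.7, "pos":[0.0128, 0.0288, 0.48]},
    {"jaw":0.7, "pos":[0, 0, 0.8]},
    {"jaw":0.7, "pos":[0, 0, 0.64]},
    {"jaw":0.7, "pos":[0, 0, 0.112]},
    {"jaw":0.7},
    {"jaw":0.7},
  ],
)

```text
t: 22.95
tool_pos: [0.5553, 0.1112, 0.0551]
orientation: [0.0, 0.713, 0.701, 0.001]
ft_force: [0.8, 0.4, 0.2]
grip_width: 0.702
finger_force: 0.0
```

Request:
step_hand(
  deltas=[
    {"jaw":0.5},
    {"jaw":0.4},
    {"jaw":0.3},
    {"jaw":0.2},
    {"jaw":0.2},
    {"jaw":0.2},
  ],
  squeeze=20,
)

```text
t: 23.7
tool_pos: [0.5543, 0.1109, 0.0536]
orientation: [-0.0, 0.713, 0.701, 0.0]
ft_force: [-2.3, 0.8, 7.4]
grip_width: 0.452
finger_force: 20.0
```

```bash
python3 -c "
from pose import *
todo(.5535,.110,.051)"
```

```text
t 23.7 tcp [0.5543 0.1109 0.0536] tool-delta [-0.0009 -0.0008  0.0026] yaw of tool y -0.0161 tool z [-0.  0. -1.] w 0.452 F 20.0
```

Request:
step_hand(
  deltas=[
    {"jaw":0.2, "pos":[0, 0, -0.16]},
    {"jaw":0.2, "pos":[0, 0, -0.32]},
    {"jaw":0.2, "pos":[0, 0, -0.64]},
    {"jaw":0.2, "pos":[0, 0, -0.8]},
    {"jaw":0.2, "pos":[0, 0, -0.32]},
    {"jaw":0.2},
  ],
  squeeze=25,
)

```text
t: 24.45
tool_pos: [0.5551, 0.111, 0.1955]
orientation: [0.0, 0.713, 0.701, 0.002]
ft_force: [-0.4, -0.4, -2.9]
grip_width: 0.449
finger_force: 24.9
```

```bash
python3 -c "
from pose import *
todo(.5162,-.348,.06)"
```

```text
t 24.45 tcp [0.5551 0.111  0.1955] tool-delta [-0.4598 -0.0319  0.1345] yaw of tool y -0.016 tool z [ 0.003  0.002 -1.   ] w 0.449 F 24.9
```

In the tool's units: -0.055 m is -0.88, -0.05 m is -0.8.

Request:
step_hand(
  deltas=[
    {"jaw":0.2, "pos":[-0.48, -0.032, 0]},
    {"jaw":0.2, "pos":[-0.8, -0.048, 0]},
    {"jaw":0.2, "pos":[-0.88, -0.064, 0]},
    {"jaw":0.2, "pos":[-0.88, -0.064, 0]},
    {"jaw":0.2, "pos":[-0.88, -0.064, 0]},
    {"jaw":0.2, "pos":[-0.88, -0.064, 0]},
    {"jaw":0.2, "pos":[-0.88, -0.064, 0]},
    {"jaw":0.2, "pos":[-0.8, -0.048, 0]},
  ],
  squeeze=25,
)

```text
t: 25.45
tool_pos: [0.5188, -0.2955, 0.1925]
orientation: [-0.001, 0.713, 0.701, -0.0]
ft_force: [1.7, 1.2, -2.8]
grip_width: 0.453
finger_force: 24.9
```

Request:
step_hand(
  deltas=[
    {"jaw":0.2, "pos":[-0.56, -0.048, 0]},
    {"jaw":0.2, "pos":[-0.32, -0.032, 0]},
    {"jaw":0.2, "pos":[0, 0, 0.32]},
    {"jaw":0.2, "pos":[0, 0, 0.32]},
    {"jaw":0.2},
    {"jaw":0.2},
  ],
)

```text
t: 26.2
tool_pos: [0.5141, -0.348, 0.1533]
orientation: [-0.0, 0.712, 0.702, -0.0]
ft_force: [0.5, 0.2, -1.4]
grip_width: 0.453
finger_force: 24.9
```

```bash
python3 -c "
from pose import *
todo(.5162,-.3485,.062)"
```

```text
t 26.2 tcp [ 0.5141 -0.348   0.1533] tool-delta [-0.0004  0.0021  0.0912] yaw of tool y -0.0153 tool z [-0.  0. -1.] w 0.453 F 24.9
```

In the tool's units: 0.04 m is 0.64, 0.03 m is 0.48.

Request:
step_hand(
  deltas=[
    {"jaw":0.2, "pos":[0, 0.032, 0.64]},
    {"jaw":0.2, "pos":[0, 0, 0.48]},
    {"jaw":0.2, "pos":[0, 0, 0.16]},
    {"jaw":0.2, "pos":[0, 0, 0.08]},
    {"jaw":0.2},
    {"jaw":0.2},
  ],
)

```text
t: 26.95
tool_pos: [0.5164, -0.349, 0.0693]
orientation: [0.001, 0.713, 0.701, 0.0]
ft_force: [-0.4, 0.3, -1.3]
grip_width: 0.45
finger_force: 24.9
```

```bash
python3 -c "
from pose import *
todo(.5162,-.3485,.062)"
```

```text
t 26.95 tcp [ 0.5164 -0.349   0.0693] tool-delta [ 0.0005 -0.0002  0.0073] yaw of tool y -0.016 tool z [ 0.001 -0.001 -1.   ] w 0.45 F 24.9
```

The rows are not in the units I measure in: shifts go in shares of 62.5 mm and turns go in shares of 2 pi rad. I convert before sending: 0.005 m is 0.08, 0.0025 m is 0.04.

Request:
step_hand(
  deltas=[
    {"jaw":0.2, "pos":[0, 0, 0.08]},
    {"jaw":0.2, "pos":[0, 0, 0.04]},
    {"jaw":0.2},
    {"jaw":0.2},
  ],
)

```text
t: 27.45
tool_pos: [0.5156, -0.3488, 0.0612]
orientation: [-0.0, 0.713, 0.701, 0.0]
ft_force: [-3.9, 3.0, 9.0]
grip_width: 0.449
finger_force: 25.0
```

Request:
step_hand(
  deltas=[
    {"jaw":0.5},
    {"jaw":0.7},
    {"jaw":0.7},
    {"jaw":0.7, "pos":[0, 0, -0.48]},
    {"jaw":0.7, "pos":[0, 0, -0.8]},
    {"jaw":0.7, "pos":[0, 0, -0.8]},
    {"jaw":0.7, "pos":[0.64, 0, -0.32]},
    {"jaw":0.7, "pos":[0.8, 0, 0]},
  ],
)

```text
t: 28.45
tool_pos: [0.5178, -0.2589, 0.2124]
orientation: [0.001, 0.713, 0.701, 0.001]
ft_force: [0.8, 0.6, 0.1]
grip_width: 0.697
finger_force: 0.0
```

Request:
step_hand(
  deltas=[
    {"jaw":0.7, "pos":[0.8, 0.16, 0]},
    {"jaw":0.7, "pos":[0.8, 0.192, 0]},
    {"jaw":0.7, "pos":[0.32, 0.096, 0]},
    {"jaw":0.7},
  ],
)

```text
t: 28.95
tool_pos: [0.5478, -0.1374, 0.2107]
orientation: [-0.0, 0.712, 0.703, 0.0]
ft_force: [0.4, 0.3, -0.1]
grip_width: 0.698
finger_force: 0.0
```

```bash
python3 -c "
from pose import *
from meas import up
todo(.5495,-.135,.05)
im,d=optics.snapshot('top');up('top',d,(.517,-.348),.095,.13)
im,d=optics.snapshot('side');up('side',d,(.517,-.348),.095,.13)"
```

```text
t 28.95 tcp [ 0.5478 -0.1374  0.2107] tool-delta [0.0023 0.0017 0.1607] yaw of tool y -0.0129 tool z [-0.  0. -1.] w 0.698 F 0.0
top 260 mean [ 517.3 -349.2  103.4] circ 517.6 -350.4 20.1 ztop 107.8
side 136 mean [ 515.8 -342.4  102.3] circ 516.4 -350.2 21.6 ztop 105.8
```

The red jar stands at (0.517, -0.350). Now the salt.

In the tool's units: 0.05 m is 0.8, 0.03 m is 0.48.

Request:
step_hand(
  deltas=[
    {"jaw":0.7, "pos":[0.024, 0.024, 0.48]},
    {"jaw":0.7, "pos":[0, 0, 0.8]},
    {"jaw":0.7, "pos":[0, 0, 0.8]},
    {"jaw":0.7, "pos":[0, 0, 0.48]},
    {"jaw":0.7, "pos":[0, 0, 0.112]},
    {"jaw":0.7},
  ],
)

```text
t: 29.8
tool_pos: [0.5488, -0.1388, 0.0444]
orientation: [0.0, 0.713, 0.701, -0.0]
ft_force: [0.7, -0.1, 0.8]
grip_width: 0.699
finger_force: 0.0
```

Request:
step_hand(
  deltas=[
    {"jaw":0.5},
    {"jaw":0.4},
    {"jaw":0.3},
    {"jaw":0.2},
    {"jaw":0.2},
    {"jaw":0.2},
  ],
  squeeze=20,
)

```text
t: 30.55
tool_pos: [0.5491, -0.1376, 0.0443]
orientation: [0.0, 0.713, 0.701, 0.0]
ft_force: [-0.8, 0.8, 7.7]
grip_width: 0.412
finger_force: 20.2
```

```bash
python3 -c "
from pose import *
todo(.5495,-.135,.043)"
```

```text
t 30.55 tcp [ 0.5491 -0.1376  0.0443] tool-delta [0.0026 0.0004 0.0013] yaw of tool y -0.0158 tool z [ 0.  0. -1.] w 0.412 F 20.2
```

Request:
step_hand(
  deltas=[
    {"jaw":0.2, "pos":[0, 0, -0.16]},
    {"jaw":0.2, "pos":[0, 0, -0.32]},
    {"jaw":0.2, "pos":[0, 0, -0.64]},
    {"jaw":0.2, "pos":[0, 0, -0.8]},
    {"jaw":0.2, "pos":[0, 0, -0.32]},
    {"jaw":0.2},
  ],
  squeeze=25,
)

```text
t: 31.3
tool_pos: [0.5494, -0.1374, 0.1852]
orientation: [0.001, 0.713, 0.702, 0.001]
ft_force: [-0.1, 0.2, -2.4]
grip_width: 0.409
finger_force: 24.9
```

```bash
python3 -c "
from pose import *
todo(.5275,-.265,.052)"
```

```text
t 31.3 tcp [ 0.5494 -0.1374  0.1852] tool-delta [-0.128  -0.0203  0.1331] yaw of tool y -0.0155 tool z [ 0.003  0.001 -1.   ] w 0.409 F 24.9
```

In the tool's units: -0.04 m is -0.64, -0.03 m is -0.48.

Request:
step_hand(
  deltas=[
    {"jaw":0.2, "pos":[-0.48, -0.08, 0]},
    {"jaw":0.2, "pos":[-0.64, -0.096, 0]},
    {"jaw":0.2, "pos":[-0.64, -0.096, 0]},
    {"jaw":0.2, "pos":[-0.32, -0.048, 0.32]},
    {"jaw":0.2, "pos":[0, 0, 0.48]},
    {"jaw":0.2},
    {"jaw":0.2},
  ],
  squeeze=25,
)

```text
t: 32.17
tool_pos: [0.5267, -0.2673, 0.134]
orientation: [-0.0, 0.713, 0.701, -0.0]
ft_force: [0.5, 0.2, -0.6]
grip_width: 0.409
finger_force: 24.9
```

Run:
```python
from pose import *
todo(.5275,-.267,.053)
im,d=optics.snapshot('side');cv2.imwrite('pics/s6.png',cv2.resize(im[100:260,290:450],None,fx=4,fy=4)[:600])
```

```text
t 32.17 tcp [ 0.5267 -0.2673  0.134 ] tool-delta [0.0003 0.0009 0.081 ] yaw of tool y -0.016 tool z [-0.001 -0.    -1.   ] w 0.409 F 24.9
```

View pics/s6.png

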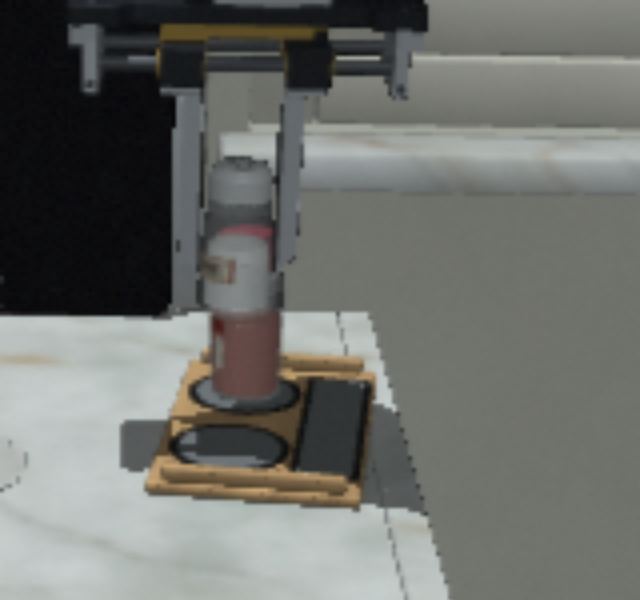

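The side view shows the salt upright in the fingers at crop (240,235), above the near mat, with the red jar standing behind it. Lowering now.

In the tool's units: 0.03 m is 0.48, 0.01 m is 0.16.

Request:
step_hand(
  deltas=[
    {"jaw":0.2, "pos":[0, 0.0128, 0.48]},
    {"jaw":0.2, "pos":[0, 0, 0.48]},
    {"jaw":0.2, "pos":[0, 0, 0.16]},
    {"jaw":0.2, "pos":[0, 0, 0.064]},
    {"jaw":0.2},
    {"jaw":0.2},
  ],
)

```text
t: 32.98
tool_pos: [0.528, -0.2675, 0.0607]
orientation: [0.0, 0.713, 0.701, 0.0]
ft_force: [0.2, 0.0, -1.4]
grip_width: 0.411
finger_force: 24.9
```

```bash
python3 -c "
from pose import *
todo(.5275,-.267,.0525)"
```

```text
t 32.98 tcp [ 0.528  -0.2675  0.0607] tool-delta [ 0.0005 -0.0005  0.0082] yaw of tool y -0.016 tool z [ 0.001 -0.    -1.   ] w 0.411 F 24.9
```

In the tool's units: 0.005 m is 0.08, 0.003 m is 0.048.

Request:
step_hand(
  deltas=[
    {"jaw":0.2, "pos":[0, 0, 0.08]},
    {"jaw":0.2, "pos":[0, 0, 0.048]},
    {"jaw":0.2},
    {"jaw":0.2},
  ],
)

```text
t: 33.48
tool_pos: [0.5277, -0.2674, 0.0522]
orientation: [0.0, 0.713, 0.701, 0.0]
ft_force: [-2.1, 2.6, 10.1]
grip_width: 0.411
finger_force: 25.2
```

Request:
step_hand(
  deltas=[
    {"jaw":0.5},
    {"jaw":0.7},
    {"jaw":0.7},
    {"jaw":0.7, "pos":[0, 0, -0.48]},
    {"jaw":0.7, "pos":[0, 0, -0.8]},
    {"jaw":0.7, "pos":[0, 0, -0.8]},
    {"jaw":0.7, "pos":[0.64, 0, -0.32]},
    {"jaw":0.7, "pos":[0.8, 0, 0]},
  ],
)

```text
t: 34.48
tool_pos: [0.5295, -0.1775, 0.2034]
orientation: [0.001, 0.714, 0.701, 0.001]
ft_force: [1.6, 0.5, -0.9]
grip_width: 0.7
finger_force: 0.0
```

Request:
step_hand(
  deltas=[
    {"jaw":0.7, "pos":[0.96, 0, 0]},
    {"jaw":0.7, "pos":[0.96, 0, 0]},
    {"jaw":0.7, "pos":[0.8, 0, 0]},
    {"jaw":0.7},
    {"jaw":0.7},
  ],
)

```text
t: 35.1
tool_pos: [0.5316, -0.0079, 0.2018]
orientation: [0.0, 0.713, 0.701, -0.0]
ft_force: [-0.6, -0.7, 1.0]
grip_width: 0.7
finger_force: 0.0
```

Run:
```python
from pose import *
from meas import up
todo(.5,0,.2)
for n in('top','side'):
    im,d=optics.snapshot(n);cv2.imwrite(f'pics/{n}7.png',im)
    for c in((.517,-.348,.095),(.5275,-.265,.08),(.53,.236,.095),(.531,.32,.09)):up(n,d,c,c[2],.13)
```

```text
t 35.1 tcp [ 0.5316 -0.0079  0.2018] tool-delta [ 0.0074 -0.0317  0.0018] yaw of tool y -0.0161 tool z [-0. -0. -1.] w 0.7 F 0.0
top 261 mean [ 517.5 -349.3  103.2] circ 517.4 -350.5 21.9 ztop 106.9
top 163 mean [ 528.7 -266.4   85.5] circ 528.8 -267.0 17.0 ztop 88.8
top 254 mean [530.5 232.2 104.3] circ 531.8 233.2 20.2 ztop 108.5
top 329 mean [532.5 319.   98.4] circ 533.8 319.6 23.6 ztop 101.9
side 135 mean [ 515.8 -342.7  102.4] circ 515.3 -348.0 19.8 ztop 105.6
side 95 mean [ 526.7 -260.4   84.8] circ 525.5 -265.4 18.3 ztop 87.5
side 634 mean [529.6 239.4 103. ] circ 528.7 234.7 20.5 ztop 105.5
side 1136 mean [530.8 324.9  97.7] circ 529.9 320.5 23.4 ztop 99.5
```

View pics/top7.png

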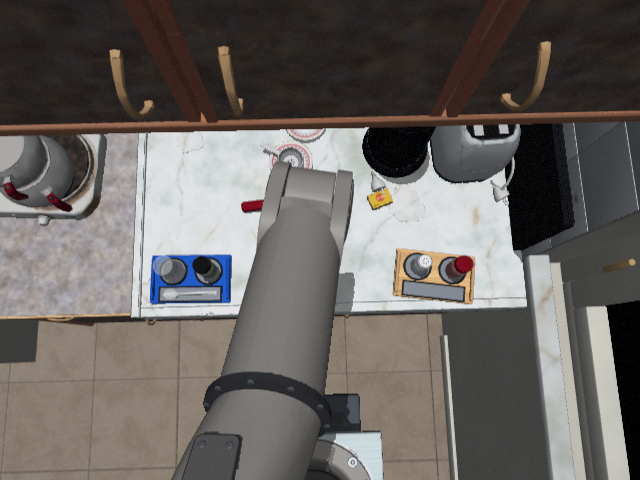

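View pics/side7.png

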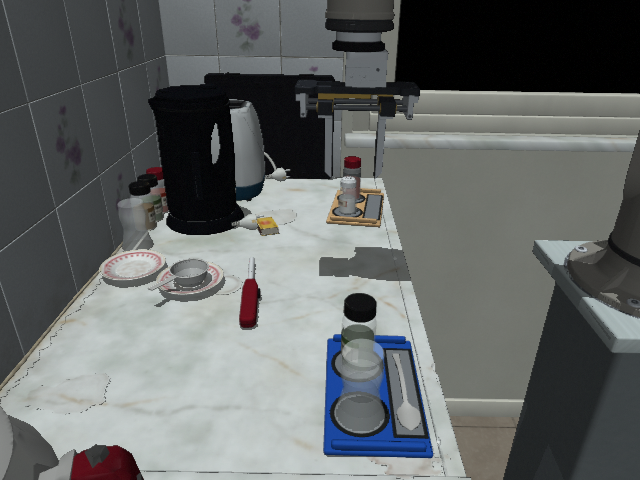

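Both views show everything upright on its mat: glass (171,268), mint (207,268), salt (420,263) and red jar (460,267) in the top view. The spoon lies along the long mat. The matchbox and lighter haven't moved, and the hand is clear. Every position is within about 3 mm of its mat centre.

```bash
python3 -c "
from bench import env
print(env.close_job())"
```

```text
the job is handed in; nothing more can be done
None
```

Both trays are made up and the job is handed in, at about 35 s of the 120 s allowed; the hand-in printed no verdict, but my last measurements put the glass, jars and shaker within about 3 mm of their mat centres, with the spoon on the long mat and the matchbox and lighter not visibly moved.

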